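# Soap the muddler and hold it on the rinser

## Task

Wash the muddler: lift it out of its stand by the wooden handle, dip its black head into the small grey-green soap pot, then press the head, kept upright, down on the round spring plate of the steel rinser, past the first two clicks to the third. Press with the muddler alone, not with the gripper, and finish while still gripping the muddler and holding the plate down at the third click against its spring. Leave the pot, honey jar, teacup and glass standing where they are.

Things in the scene. Friction and masses are not known exactly. Their poses are not given: they have to be found in the camera images.
- muddler: Muddler (bar pestle), a straight round rod 180 mm long, about 0.15 kg, standing upright in the stand, black end down. Origin at the centre of the flat black end face, z along the rod to the top of the handle. From that end: black head 28 mm across and 32 mm long, steel shaft 19 mm across, wooden handle 23 mm across from 122 to 180 mm.
- muddler_grip (a point): Point on the muddler's axis in the middle of the upper handle, 155 mm from the black end face and 25 mm below the top; the handle is 23 mm across here. Grip here from above.
- muddler_tip (a point): Centre of the muddler's black end face, the end that is dipped and pressed.
- stand: Fixed metal stand, a collar 46 mm across and 45 mm high on a wider foot (66 mm). Round socket 34 mm wide, open at the top, floor 6 mm above the worktop: the muddler stands in it with 3 mm play all round and must rise 40 mm straight up to clear it. Origin at the centre of its underside.
- pot: Soap pot: loose small open grey-green stoneware bowl, 63 mm across, 36 mm high, 0.12 kg, mouth about 46 mm wide, inner floor 6 mm up, walls about 8 mm thick. It is empty; dipping means that the black end face goes well below the rim, at least 14 mm (half of the depth). Origin at the centre of its underside.
- pot_rim (a point): Centre of the soap pot's mouth, at rim height (36 mm above its underside).
- rinser: Fixed round glass rinser of steel: drip dish 112 mm across, rim 22 mm high, with a collar 58 mm across and 36 mm high in its middle; out of the collar stands a white plunger 40 mm across that carries the flat round spring plate. Origin at the centre of its underside, z up.
- rinser_plate (a joint): Travel of the spring plate straight down, m: 0 up (rest), 0.022 bottom stop. Clicks are passed at 0.005, 0.011 and 0.017, the plate jumping on 3 mm after each; it is at the third click from 0.0175 to the stop (middle 0.020). Let go, it springs back: 2.5 N at the top, 7 N at the bottom; each click adds 1 to 2 N. The red topmost band on the plunger sinks into the collar at the third click.
- plate_top (a point): Centre of the upper face of the spring plate, which is flat, 54 mm across, and at rest 66 mm above the worktop; the point moves with the plate.
- honey: Bystander: jar of honey with a red lid, 58 mm across, 68 mm high, loose. Origin at its underside.
- cup: Bystander: cream teacup with an ear handle, 91 mm across, 72 mm high, loose. Origin at its underside.
- glass: Bystander: stemless glass, 88 mm across, 115 mm high, loose. Origin at its underside.
There are look-alikes about, which are no part of the job. Of the things that look like the muddler, the larger one is meant.

How it is judged:
By the outcome, as a careful person would: the job done as asked, in the order asked, and still so for the second after the job is handed in, while the arm keeps its last pose, push and grip.
It also fails if it takes over 50 s, if anything falls off the work surface, if the arm or the gripper's body presses on something with over 40 N, if the wrist force passes 120 N, or if a joint passes its speed limit or range.

## Robot

A 7-joint arm with a two-finger parallel gripper is mounted at the origin on a cart in front of the work surface, level with it; the furniture and walls round the work are solid. World frame = base frame: x ahead of the robot, y to its left, z up, the work surface at z = 0. Lengths are in m, angles in rad, forces in N, time in s.
With the tool pointing down it reaches from about 0.4 to 0.875 m from the base axis. Payload 6.5 kg.
Tool frame: the origin (TCP) lies between the finger pads; the fingertips stand r.tip_reach ahead of it and the grasp point (between the pads) lies 6 mm ahead of it (r.tip_reach is the distance from the TCP to the fingertips, in m); z points along the fingers, y is the direction in which the jaws open and shut (so a half turn about z gives the same grasp; the last joint's range is limited). The gripper opens to 85 mm and grips with 20 to 120 N. Pads are 22 mm wide; open, the fingers measure 114 mm over their backs; the gripper's body (76 mm by 85 mm) begins 54 mm behind the grasp point. The pads swing forward as they close: fully open they stand 13 mm farther back than shut.
Start: joints at [1.198, 0.536, -0.004, 1.538, 0.003, 1.067, -0.071], TCP at [0.196, -0.62, 0.256] pointing down, gripper open.
Joint ranges: [-2.7, 2.7], [-0.37, 2.16], [-1.27, 1.26], [0.24, 2.4], [-1.31, 4.45], [0.19, 1.91], [-2.76, 2.76]. Speed limits (rad/s): [2.39, 2.39, 3.14, 3.14, 3.14, 3.14, 3.14].

## Interface

Orientations are given as [roll, pitch, yaw] about the fixed x, y, z axes, in that order (R = Rz(yaw) Ry(pitch) Rx(roll)).
In Python, from plant import r gives the robot as it stands.
- The arm moves only by the tool arm_command, never from a script. Its argument "rows" is a list of rows, each an object with "translation": the shift along the tool's x, y, z in m, a list of three; "twist": the turn about the tool's z in rad; "gripper": the opening, from 0 (shut) to 1 (fully open). A call has 1 to 8 rows; each row is the pose to reach, as a shift and turn from the pose commanded when the call began, along the tool's axes at that moment; what a row does not reach only later rows make up. A row lasts 1/12 s, in which the tool goes at most 41.7 mm and 7.16 degrees, less where a joint would pass 70% of its speed; a pose out of reach is approached as far as the arm can. A call with a gripper value outside its range is refused whole. The fingers move at their own pace and stop on an object; the grip force is fixed at half the most. Time passes only in rows, so rows that repeat a pose let the fingers close. It gives the time, the measured TCP pose, the force and the opening at its end, in the units of the state.
- r.sense(): the state, without advancing time (a new reading comes with each control period).
- r.camera(name): name is "side" or "top"; returns the picture (384x512x3 uint8, red, green, blue); there is no depth.
- r.calibration(name): a dict with "fovy" (degrees; the focal length in pixels is half the picture's height over the tangent of half this angle, whatever the lens; pixels are square), "cx", "cy" (the principal point, pixels), "cam_to_world" (4x4, takes a point from camera to world coordinates). Camera axes: x right, y up, looking along -z (the intrinsics and any distortion apply to the point x, -y, -z); pixel columns grow to the right and rows downward; lengths in m; the calibration is good to about 2 mm. A picture is of the moment at which its call begins. calibration takes no time and is no camera call.
- r.hand_in(): hands the job in, once; it reports no verdict.
The state is a dict: "time": time; "qpos": joint angles; "qvel": joint speeds; "joint_torque": joint torques, N m; "eef_pos": TCP position; "eef_rot": TCP orientation; "force": force on the tool from outside, world axes, zero at the start; "torque": the same for the moment, N m; "opening": opening from 0.0 (shut) to 1.0 (fully open).
Only numpy, scipy, OpenCV 4.12 (cv2) and the standard library are available. Lean on these libraries where they do the work, as an engineer would, in place of code of your own. Each camera call takes 0.05 s, during which the arm holds its last target.

## Working session

There is one attempt and no reset: what is moved stays moved. The work goes in short steps, Python scripts to look and compute and a tool call to move; the robot and the scene stay as the last step left them, time stands still between calls to the robot, and variables do not carry over. Pictures are saved under pics/ and viewed, and the job is handed in when it is done.

Besides the shell and the picture viewer there is one more tool, called after ">>>" in YAML: its name, and indented under it one key for each argument. arm_command: Moves the arm, as the interface text tells. Its arguments: {"type":"object","properties":{"rows":{"type":"array","items":{"type":"object","properties":{"translation":{"type":"array","items":{"type":"number"}},"twist":{"type":"number"},"gripper":{"type":"number"}}}}},"required":["rows"]}

```bash
ls; mkdir -p pics; python3 - <<'E'
from plant import r
import cv2,json
s=r.sense();print({k:(v.tolist() if hasattr(v,'tolist') else v) for k,v in s.items()}, r.tip_reach)
for n in("side","top"):
    c=r.calibration(n);print(n,c)
    im=r.camera(n);cv2.imwrite(f"pics/{n}0.png",im[:,:,::-1])
E
```

```text
pics
{'time': 0.0, 'qpos': [1.1978154567683426, 0.537193135304618, -0.004419635302183673, 1.5388897238235424, 0.002597592219707031, 1.0673270826780548, -0.07120948529600064], 'qvel': [-0.000122971551160226, 0.0013432001131994027, 0.0008051830651155049, 0.000536351205100423, -0.0019494444454548775, -0.0007637226004890013, 0.0012826533069789923], 'joint_torque': [0.0006297693289525341, -58.34094285964966, 1.0492686554789543, -25.910332202911377, 0.012334409693721682, 0.009557503508403897, -2.4680083470229874e-05], 'eef_pos': [0.19608415174909585, -0.6190794155306765, 0.2553893037412859], 'eef_rot': [-3.1397864729052585, 0.00014021755955795356, 0.3068260051323297], 'force': [-0.06909150674590246, 0.2911337514619855, 0.1656763404213774], 'torque': [0.05854670117052566, 0.003386061532864329, 0.014559601180295178], 'opening': 1.0040821186869395} 0.025
side {'fovy': 47.39140343831209, 'cx': 245.9388995002228, 'cy': 193.6911650061801, 'cam_to_world': array([[-0.99830103, -0.03293938,  0.04806298,  0.60809192],
       [ 0.05823888, -0.58974154,  0.80548938,  0.87330956],
       [ 0.00181242,  0.80692001,  0.59065794,  0.78297296],
       [ 0.        ,  0.        ,  0.        ,  1.        ]])}
top {'fovy': 55.33206727280576, 'cx': 252.05280283526858, 'cy': 189.02602140373318, 'cam_to_world': array([[ 0.01561427,  0.99811527, -0.05934734,  0.50587835],
       [-0.99985501,  0.01598968,  0.00585593, -0.00146777],
       [ 0.00679383,  0.0592473 ,  0.99822022,  1.11195368],
       [ 0.        ,  0.        ,  0.        ,  1.        ]])}
```

View pics/side0.png

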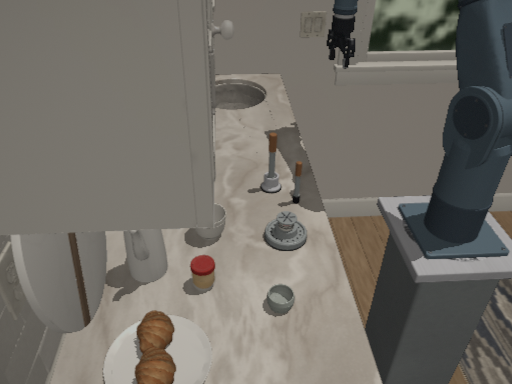

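View pics/top0.png

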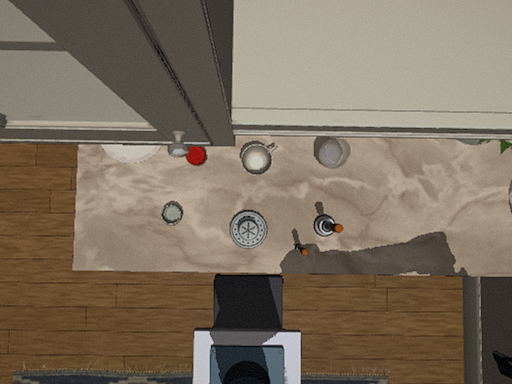

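Candidates for the muddler: side (272,160) / top (325,226), tall, standing in a collared stand; and side (297,183) / top (300,250), short. The first is the larger, in the metal stand. I'll confirm it in an enlarged crop.

```bash
python3 - <<'E'
import cv2,numpy as np
a=cv2.imread("pics/side0.png")[120:320,225:345];b=cv2.imread("pics/top0.png")[185:275,150:370]
cv2.imwrite("pics/cs.png",cv2.resize(a,None,fx=3,fy=3,interpolation=cv2.INTER_CUBIC))
cv2.imwrite("pics/ct.png",cv2.resize(b,None,fx=3.6,fy=3.6,interpolation=cv2.INTER_CUBIC))
E
```

```text
(no output)
```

View pics/cs.png

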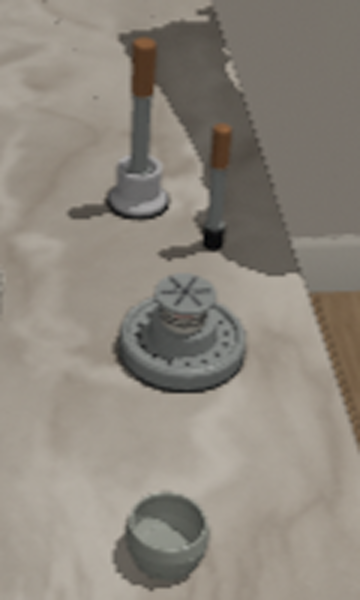

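View pics/ct.png

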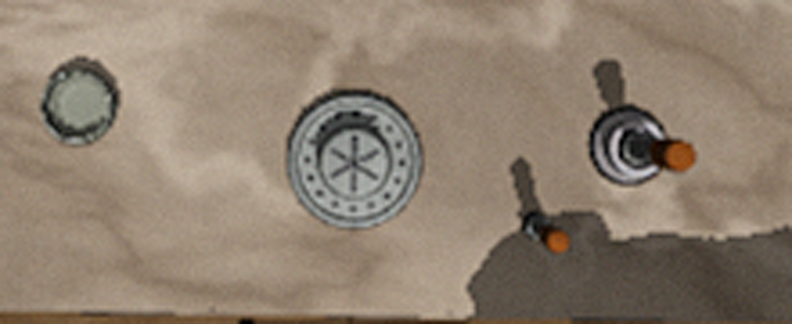

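The crop confirms it: the tall one, standing in the white-metal collared stand, is the muddler; the short one stands free. Next I triangulate.

```bash
cat > h.py <<'E'
import numpy as np,cv2
from plant import r
def ray(n,u,v):
    c=r.calibration(n);f=192/np.tan(np.radians(c['fovy']/2));T=c['cam_to_world']
    d=T[:3,:3]@np.array([(u-c['cx'])/f,-(v-c['cy'])/f,-1]);return T[:3,3],d/np.linalg.norm(d)
def atz(n,u,v,z):
    o,d=ray(n,u,v);return o+d*(z-o[2])/d[2]
def proj(n,p):
    c=r.calibration(n);f=192/np.tan(np.radians(c['fovy']/2));T=c['cam_to_world']
    q=T[:3,:3].T@(np.array(p)-T[:3,3]);return c['cx']+f*q[0]/-q[2],c['cy']-f*q[1]/-q[2]
def tri(a,b):
    o1,d1=ray('side',*a);o2,d2=ray('top',*b)
    M=np.c_[d1,-d2];t=np.linalg.lstsq(M,o2-o1,rcond=None)[0]
    p,q=o1+d1*t[0],o2+d2*t[1];return (p+q)/2,np.linalg.norm(p-q)
E
python3 - <<'E'
from h import *
np.set_printoptions(precision=4,suppress=True)
for n,a,b,z in [("handle",(273.3,134.3),(338.9,228.3),.186),("plate",(286.7,217),(248.3,230),.066),("pot",(280.7,296),(172.2,212.8),.036),("honey",(203.5,265),(196,156),.068),("stand foot/collar",(271.5,176),(324,225.5),.045),("smalltop",(298.7,162),(305,252),.12)]:
    print(n,*tri(a,b),atz('side',*a,z),atz('top',*b,z))
E
```

```text
handle [ 0.4648 -0.2282  0.1822] 0.0006168610811985755 [ 0.4654 -0.2212  0.186 ] [ 0.4653 -0.2274  0.186 ]
plate [0.4506 0.0013 0.0644] 0.001127981130904743 [0.4504 0.0034 0.066 ] [0.4513 0.0012 0.066 ]
pot [0.4939 0.2277 0.0244] 0.004744107347379111 [0.4934 0.2378 0.036 ] [0.4964 0.2249 0.036 ]
honey [0.662  0.1561 0.0583] 0.0007343499051695597 [0.6617 0.1656 0.068 ] [0.6602 0.1546 0.068 ]
stand foot/collar [ 0.4661 -0.2182  0.0457] 0.0008163773956774807 [ 0.4656 -0.2192  0.045 ] [ 0.4665 -0.2184  0.045 ]
smalltop [ 0.3998 -0.1499  0.1359] 0.0009870560589368147 [ 0.3952 -0.175   0.12  ] [ 0.3975 -0.1523  0.12  ]
```

```bash
cat > ov.py <<'E'
from h import *
def ring(n,im,c,rad,z,s,off,col):
    P=[proj(n,(c[0]+rad*np.cos(t),c[1]+rad*np.sin(t),z)) for t in np.linspace(0,2*np.pi,60)]
    P=((np.array(P)-off+.5)*s-.5).round().astype(int);cv2.polylines(im,[P],True,col,1)
def draw(n,im,out,off,wh,s,objs):
    x,y=off;w,h=wh
    im=cv2.resize(im[y:y+h,x:x+w],None,fx=s,fy=s,interpolation=cv2.INTER_CUBIC)
    for c,rad,z,col in objs: ring(n,im,c,rad,z,s,off,col)
    cv2.imwrite(out,im)
E
python3 - <<'E'
from ov import *
G=(0,255,0);R=(0,0,255);B=(255,0,0)
P=(.4955,.2255);K=(.451,.0015);S=(.466,-.219);M=(.465,-.2275)
o=[(P,.0315,.030,G),(P,.023,.036,R),(P,.022,0,B),(K,.027,.066,R),(K,.056,.022,G),(K,.056,.0,B),(S,.023,.045,R),(S,.033,.0,G),(M,.0115,.186,B)]
draw("side",cv2.imread("pics/side0.png"),"pics/os.png",(235,125),(100,195),3,o)
draw("top",cv2.imread("pics/top0.png"),"pics/ot.png",(150,190),(200,70),4,o)
E
```

```text
(no output)
```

View pics/os.png

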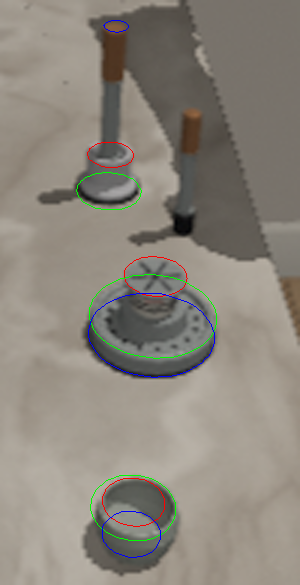

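View pics/ot.png

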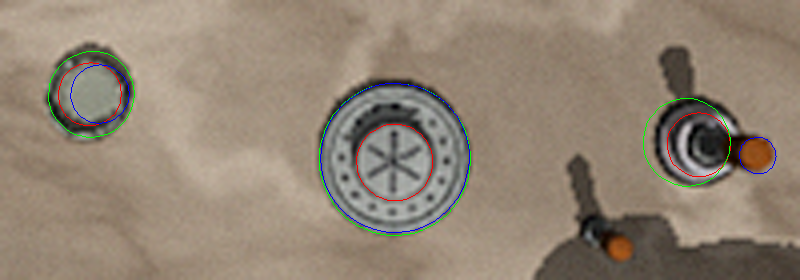

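```bash
python3 - <<'E'
import cv2,numpy as np
def g(f,boxes,out):
    im=cv2.imread(f);L=[]
    for x,y in boxes:
        c=cv2.resize(im[y:y+50,x:x+50],None,fx=8,fy=8,interpolation=cv2.INTER_CUBIC)[:400,:400]
        for k in range(0,50,10):
            cv2.putText(c,str(x+k),(k*8,8),0,.3,(0,0,255));cv2.putText(c,str(y+k),(0,k*8+4),0,.3,(0,0,255))
            c[:, k*8+4]=c[:,k*8+4]*.6; c[k*8+4]=c[k*8+4]*.6   # line at pixel centre
        L.append(c)
    cv2.imwrite(out,np.hstack(L))
g("pics/side0.png",[(257,275),(261,205)],"pics/z1.png")
g("pics/side0.png",[(247,128),(247,150)],"pics/z2.png")
g("pics/top0.png",[(148,188),(223,205)],"pics/z3.png")
g("pics/top0.png",[(302,203),(275,225)],"pics/z4.png")
E
```

```text
(no output)
```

View pics/z1.png

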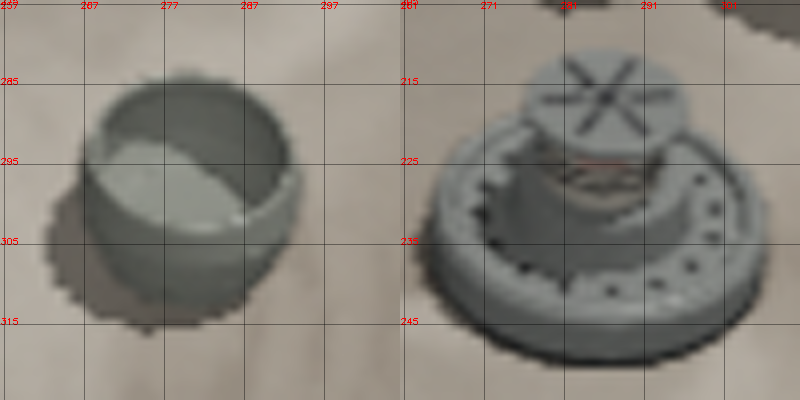

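View pics/z2.png

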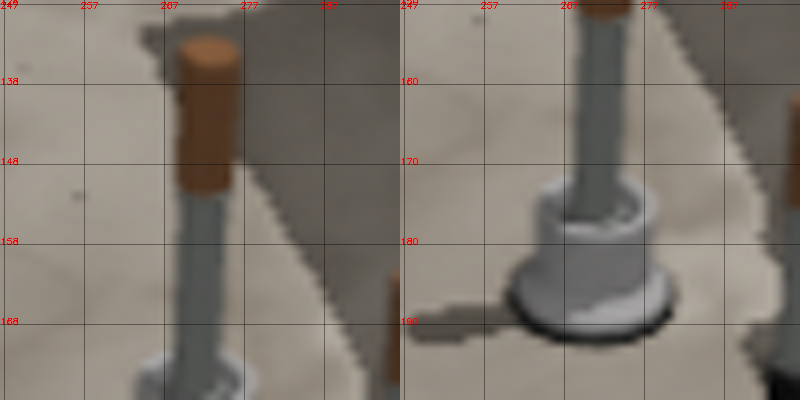

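View pics/z3.png

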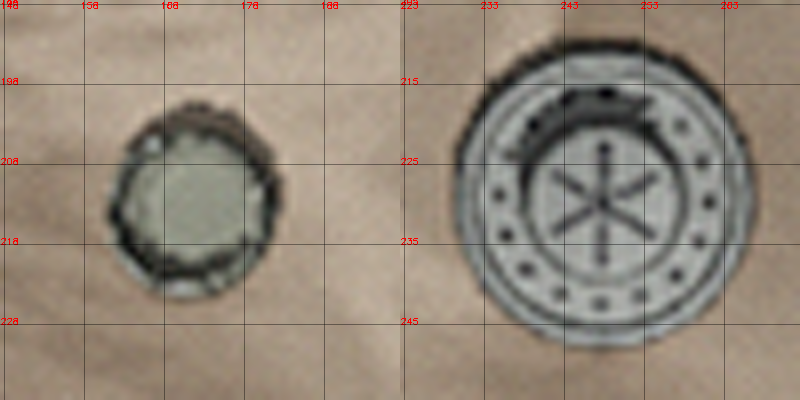

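View pics/z4.png

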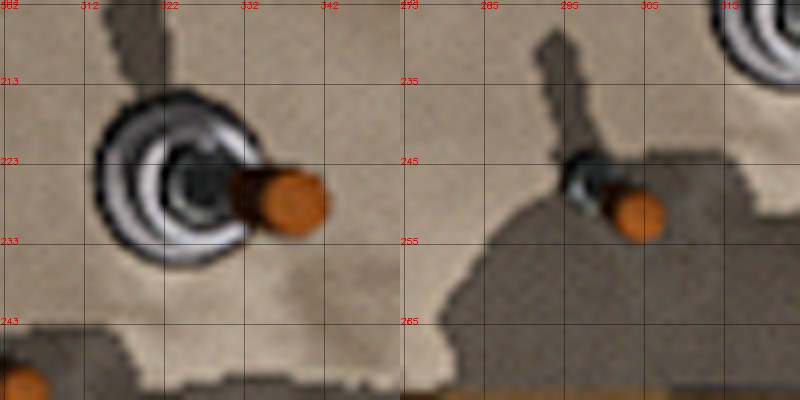

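```bash
cat > fit.py <<'E'
from h import *
from scipy.optimize import least_squares
from scipy.spatial.transform import Rotation as Ro
np.set_printoptions(precision=4,suppress=True)
# obj idx, z, cam, u,v, sig
D=[(0,.036,'side',280.5,293.5,.8),(0,.020,'top',171.75,212.5,.7),
(1,.066,'side',286.1,216.9,.5),(1,.066,'top',247.9,229.9,.4),(1,.022,'top',248.25,228.9,.5),
(2,.186,'side',272.75,134,.5),(2,.186,'top',338.5,227.9,.4),
(2,.045,'side',271.1,175.4,.6),(2,.003,'top',324.25,224.9,.5),(2,.045,'top',326.4,225.75,.7)]
C={n:r.calibration(n) for n in('side','top')}
def pj(n,p,dr,dt,k):
    c=C[n];f=192/np.tan(np.radians(c['fovy']/2));T=c['cam_to_world']
    R=Ro.from_rotvec(dr).as_matrix()@T[:3,:3]
    q=R.T@(np.array(p)-T[:3,3]-dt);a=np.array([q[0],-q[1]])/-q[2];a=a*(1+k*(a@a))
    return np.array([c['cx'],c['cy']])+f*a
def un(x):
    return x[:6].reshape(3,2),{'side':(x[6:9],x[9:12],x[18]),'top':(x[12:15],x[15:18],x[19])}
def res(x,full=False):
    P,cm=un(x);o=[]
    for i,z,n,u,v,s in D: o+=list((pj(n,[*P[i],z],*cm[n])-[u,v])/s)
    if full:return np.array(o).reshape(-1,2)
    return np.r_[o,x[6:9]/.002,x[9:12]/.002,x[12:15]/.002,x[15:18]/.002,x[18:]/KS]
for KS in(1e-6,.15):
    s=least_squares(res,np.r_[.495,.23,.451,0,.466,-.22,np.zeros(14)])
    print(KS,s.cost,s.x[:6],s.x[6:18],s.x[18:]);print(res(s.x,True).T)
E
python3 fit.py
```

```text
1e-06 2.0249748174194706 [ 0.4944  0.2298  0.4514  0.0021  0.466  -0.2262] [-0.0007 -0.0002 -0.0004  0.0002  0.      0.0004  0.0002  0.0004  0.0006
 -0.0002 -0.     -0.0002] [-0.  0.]
[[-0.8116 -0.0235  0.3354  0.4305 -0.2289  0.2157  0.0723  0.0003 -0.8144
   0.5248]
 [ 0.1182  0.9545  0.3807 -0.3848  0.143  -0.2377 -0.1553 -0.4878  0.1863
  -0.2719]]
0.15 2.015096472272354 [ 0.4944  0.2297  0.4514  0.0021  0.4661 -0.226 ] [-0.0007 -0.0002 -0.0004  0.0002 -0.      0.0004  0.0002  0.0004  0.0006
 -0.0002  0.     -0.0002] [0.0009 0.0155]
[[-0.8199 -0.0599  0.3506  0.4258 -0.2312  0.2079  0.1042 -0.0067 -0.8298
   0.5183]
 [ 0.079   0.9602  0.3654 -0.3933  0.1363 -0.211  -0.1412 -0.4543  0.1821
  -0.2731]]
```

Fit with no distortion (residuals under 1 px): muddler at (0.466, -0.226), plate at (0.451, 0.002), pot at (0.494, 0.230). I move over towards the muddler.

>>> arm_command:
  rows:
    - {"translation": [0.03,-0.023,0],"twist": 0,"gripper": 1}
    - {"translation": [0.06,-0.047,0],"twist": 0,"gripper": 1}
    - {"translation": [0.09,-0.07,0],"twist": 0,"gripper": 1}
    - {"translation": [0.12,-0.094,0],"twist": 0,"gripper": 1}
    - {"translation": [0.15,-0.117,0],"twist": 0,"gripper": 1}
    - {"translation": [0.18,-0.14,0],"twist": 0,"gripper": 1}
    - {"translation": [0.21,-0.164,0],"twist": 0,"gripper": 1}
    - {"translation": [0.24,-0.187,0],"twist": 0,"gripper": 1}

```text
time: 0.77
eef_pos: [0.3691, -0.367, 0.2561]
eef_rot: [-3.141, 0.0, 0.307]
force: [0.3, 0.1, -0.2]
opening: 0.999
```

>>> arm_command:
  rows:
    - {"translation": [0.03,-0.023,0],"twist": 0,"gripper": 1}
    - {"translation": [0.06,-0.047,0],"twist": 0,"gripper": 1}
    - {"translation": [0.09,-0.07,0],"twist": 0,"gripper": 1}
    - {"translation": [0.12,-0.094,0],"twist": 0,"gripper": 1}
    - {"translation": [0.136,-0.106,0],"twist": 0,"gripper": 1}
    - {"translation": [0.136,-0.106,0],"twist": 0,"gripper": 1}
    - {"translation": [0.136,-0.106,0],"twist": 0,"gripper": 1}

```text
time: 1.35
eef_pos: [0.4666, -0.2256, 0.256]
eef_rot: [-3.141, 0.0, 0.31]
force: [-0.8, -1.9, 0.2]
opening: 1.002
```

```bash
python3 - <<'E'
from ov import *
s=r.sense();print(s['eef_pos'],s['eef_rot'])
for n,off in (("side",(225,60)),("top",(280,180))):
    im=r.camera(n)[:,:,::-1].copy();cv2.imwrite(f"pics/{n}1.png",im)
    p=s['eef_pos'];print(n,proj(n,p))
    draw(n,im,f"pics/{n}1c.png",off,(110,140) if n=='side' else(130,90),4,[((.466,-.226),.0115,.186,(0,255,0))])
E
```

```text
[ 0.4665974  -0.2255731   0.25598307] [-3.14104395e+00  4.49687652e-04  3.09823735e-01]
side (np.float64(273.68143844473246), np.float64(110.98170007075444))
top (np.float64(345.4509048601894), np.float64(229.15168775836412))
```

View pics/side1c.png

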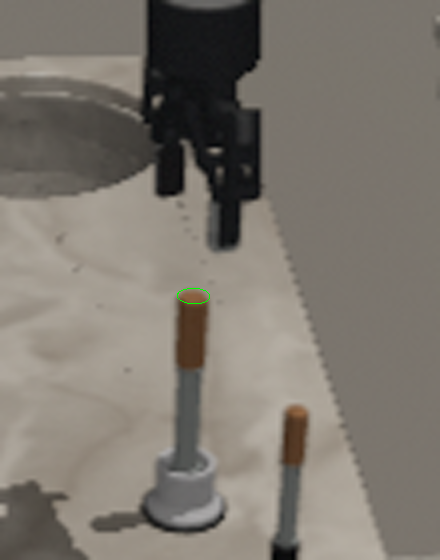

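View pics/top1c.png

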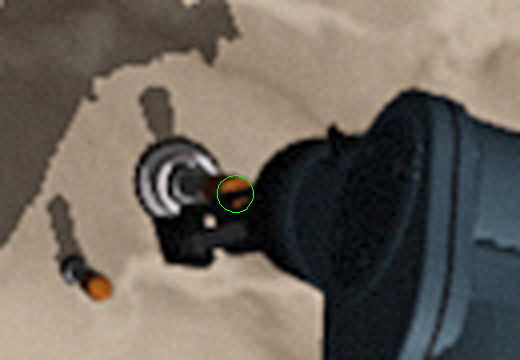

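The gripper is centred over the handle in both views: side finger midpoint is about (274,110), where (274,111) was expected. I lower it and close.

>>> arm_command:
  rows:
    - {"translation": [0,0,0.025],"twist": 0,"gripper": 1}
    - {"translation": [0,0,0.05],"twist": 0,"gripper": 1}
    - {"translation": [0,0,0.075],"twist": 0,"gripper": 1}
    - {"translation": [0,0,0.089],"twist": 0,"gripper": 1}
    - {"translation": [0,0,0.089],"twist": 0,"gripper": 1}
    - {"translation": [0,0,0.089],"twist": 0,"gripper": 1}

```text
time: 1.95
eef_pos: [0.4652, -0.2279, 0.167]
eef_rot: [-3.141, 0.002, 0.305]
force: [0.3, 0.5, 0.3]
opening: 1.002
```

```bash
python3 - <<'E'
from ov import *
s=r.sense();print(s['eef_pos'],s['eef_rot'],s['force'])
im=r.camera('side')[:,:,::-1].copy()
draw('side',im,"pics/side2c.png",(225,80),(110,140),4,[])
E
```

```text
[ 0.46516709 -0.22785839  0.16696324] [-3.14088892e+00  1.63176587e-03  3.04707641e-01] [0.33859806 0.49952    0.25080431]
```

View pics/side2c.png

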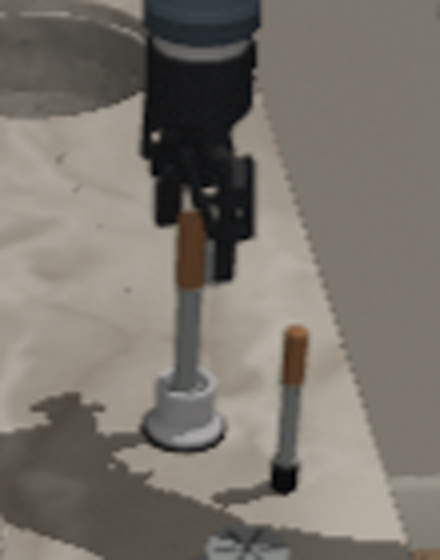

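Handle between the fingers, still upright. I close the gripper with repeated rows.

>>> arm_command:
  rows:
    - {"translation": [0,0,0],"twist": 0,"gripper": 0.4}
    - {"translation": [0,0,0],"twist": 0,"gripper": 0.3}
    - {"translation": [0,0,0],"twist": 0,"gripper": 0}
    - {"translation": [0,0,0],"twist": 0,"gripper": 0}
    - {"translation": [0,0,0],"twist": 0,"gripper": 0}
    - {"translation": [0,0,0],"twist": 0,"gripper": 0}
    - {"translation": [0,0,0],"twist": 0,"gripper": 0}
    - {"translation": [0,0,0],"twist": 0,"gripper": 0}

```text
time: 2.67
eef_pos: [0.4667, -0.2268, 0.1678]
eef_rot: [3.141, -0.001, 0.307]
force: [0.2, 0.1, 5.0]
opening: 0.254
```

```bash
python3 - <<'E'
from ov import *
s=r.sense();print(s['eef_pos'],s['eef_rot'],s['force'],s['torque'])
im=r.camera('side')[:,:,::-1].copy()
draw('side',im,"pics/side3c.png",(225,80),(110,140),4,[])
im=r.camera('top')[:,:,::-1].copy()
draw('top',im,"pics/top3c.png",(280,180),(130,90),4,[])
E
```

```text
[ 0.46665831 -0.2268274   0.16782919] [ 3.14102244e+00 -6.56350813e-04  3.06929033e-01] [0.22547777 0.10453851 4.97580417] [ 0.15008382  0.25393905 -0.03878571]
```

View pics/side3c.png

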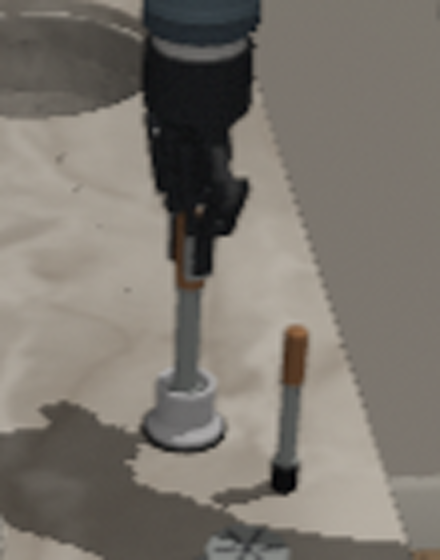

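View pics/top3c.png

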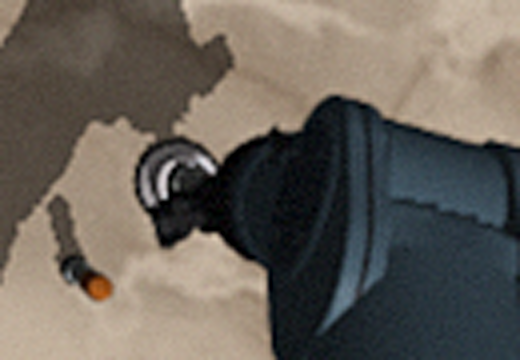

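Gripped (opening 0.254, about 22 mm, with the rod upright). I lift straight up.

>>> arm_command:
  rows:
    - {"translation": [0,0,-0.01],"twist": 0,"gripper": 0}
    - {"translation": [0,0,-0.025],"twist": 0,"gripper": 0}
    - {"translation": [0,0,-0.04],"twist": 0,"gripper": 0}
    - {"translation": [0,0,-0.055],"twist": 0,"gripper": 0}
    - {"translation": [0,0,-0.075],"twist": 0,"gripper": 0}
    - {"translation": [0,0,-0.1],"twist": 0,"gripper": 0}
    - {"translation": [0,0,-0.1],"twist": 0,"gripper": 0}
    - {"translation": [0,0,-0.1],"twist": 0,"gripper": 0}

```text
time: 3.43
eef_pos: [0.4667, -0.227, 0.2685]
eef_rot: [3.14, -0.002, 0.307]
force: [0.0, 0.0, -2.0]
opening: 0.253
```

```bash
python3 - <<'E'
from ov import *
s=r.sense();p=s['eef_pos'];print(p,s['eef_rot'],s['force'],s['torque'])
for z in(.162,.13,.04): print(proj('side',[p[0],p[1],p[2]-z]))
im=r.camera('side')[:,:,::-1].copy()
t=p[2]-.162
draw('side',im,"pics/side4c.png",(225,60),(110,140),4,[(p,.014,t,(0,0,255)),(p,.014,t+.032,(0,255,0)),(p,.0115,t+.122,(255,0,0))])
c=np.array([.494,.230]);d=c-p[:2];a=s['eef_rot'][2]
print("to pot tool dx,dy",d[0]*np.cos(a)+d[1]*np.sin(a),d[0]*np.sin(a)-d[1]*np.cos(a))
E
```

```text
[ 0.46673029 -0.22700527  0.26848945] [ 3.13989112e+00 -1.76224201e-03  3.06750358e-01] [ 0.00463854  0.0187715  -2.04194771] [-0.03270152  0.04620153  0.01580827]
(np.float64(271.5969413769389), np.float64(157.24545812205517))
(np.float64(271.99759644605706), np.float64(147.83614952509754))
(np.float64(273.190964154917), np.float64(119.81013436192707))
to pot tool dx,dy 0.1639951117181951 -0.42743777787094484
```

View pics/side4c.png

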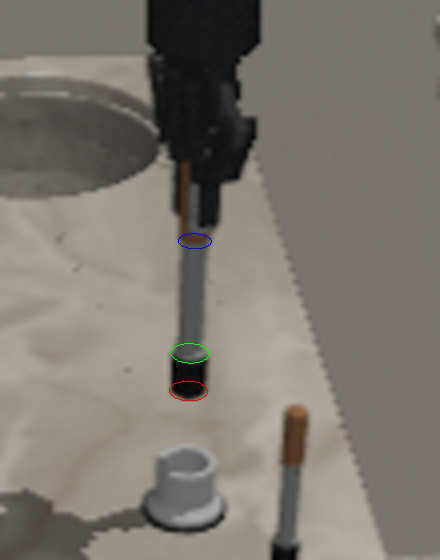

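The rod hangs upright and the head outline matches the prediction. On to the pot, in two legs.

>>> arm_command:
  rows:
    - {"translation": [0.006,-0.016,0],"twist": 0,"gripper": 0}
    - {"translation": [0.018,-0.047,0],"twist": 0,"gripper": 0}
    - {"translation": [0.03,-0.078,0],"twist": 0,"gripper": 0}
    - {"translation": [0.042,-0.11,0],"twist": 0,"gripper": 0}
    - {"translation": [0.055,-0.143,0],"twist": 0,"gripper": 0}
    - {"translation": [0.067,-0.175,0],"twist": 0,"gripper": 0}
    - {"translation": [0.079,-0.206,0],"twist": 0,"gripper": 0}
    - {"translation": [0.09,-0.235,0],"twist": 0,"gripper": 0}

```text
time: 4.15
eef_pos: [0.4798, 0.0264, 0.266]
eef_rot: [-3.141, 0.003, 0.308]
force: [0.2, -0.5, -2.3]
opening: 0.254
```

>>> arm_command:
  rows:
    - {"translation": [0.012,-0.03,0],"twist": 0,"gripper": 0}
    - {"translation": [0.024,-0.06,0],"twist": 0,"gripper": 0}
    - {"translation": [0.036,-0.09,0],"twist": 0,"gripper": 0}
    - {"translation": [0.048,-0.12,0],"twist": 0,"gripper": 0}
    - {"translation": [0.06,-0.15,0],"twist": 0,"gripper": 0}
    - {"translation": [0.07,-0.18,0],"twist": 0,"gripper": 0}
    - {"translation": [0.074,-0.192,0],"twist": 0,"gripper": 0}
    - {"translation": [0.074,-0.192,0],"twist": 0,"gripper": 0}

```text
time: 4.82
eef_pos: [0.4919, 0.2338, 0.266]
eef_rot: [-3.139, 0.002, 0.313]
force: [-0.3, 0.5, -0.6]
opening: 0.253
```

```bash
cat > look.py <<'E'
from ov import *
import sys
def look(tag,c,ss,ts,L=.162):
    s=r.sense();p=s['eef_pos'];print(s['time'],p,s['eef_rot'],s['force'],s['opening'])
    t=p[2]-L
    for n,off in(('side',ss),('top',ts)):
        im=r.camera(n)[:,:,::-1].copy()
        draw(n,im,f"pics/{n}{tag}.png",off,(110,140),4,[(p,.014,t,(0,0,255)),(p,.014,t+.032,(0,255,0)),(p,.0115,t+.122,(255,0,0))])
    d=np.array(c)-p[:2];a=s['eef_rot'][2]
    print("tool dx,dy",d[0]*np.cos(a)+d[1]*np.sin(a),d[0]*np.sin(a)-d[1]*np.cos(a),"tip z",t)
E
python3 -c "
from look import *
look('5',(.494,.230),(225,190),(130,150))"
```

```text
4.8167 [0.49185592 0.23381748 0.26596077] [-3.13920336e+00  2.11185469e-03  3.12887247e-01] [-0.29969796  0.51385341 -0.60683983] 0.2529037725624771
tool dx,dy 0.0008649335276470704 0.004292101472755616 tip z 0.10396076745256957
```

View pics/side5.png

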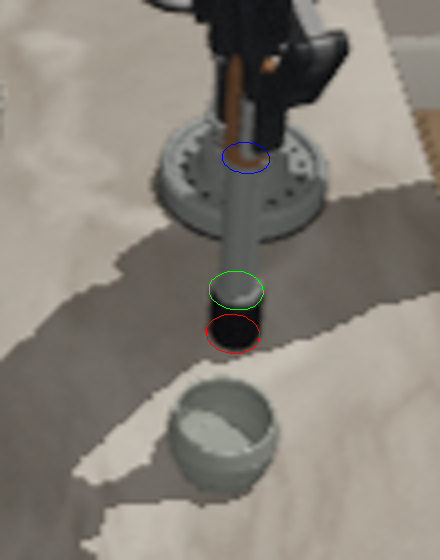

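View pics/top5.png

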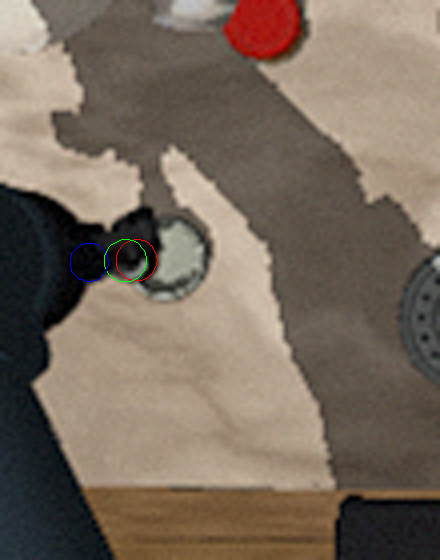

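Muddler is upright above the pot; pot mouth at side crop (221,412), head end at (235,333). Small correction, then lower to just above the rim and check.

>>> arm_command:
  rows:
    - {"translation": [0.001,0.002,0.01],"twist": 0,"gripper": 0}
    - {"translation": [0.001,0.003,0.025],"twist": 0,"gripper": 0}
    - {"translation": [0.001,0.003,0.04],"twist": 0,"gripper": 0}
    - {"translation": [0.001,0.003,0.055],"twist": 0,"gripper": 0}
    - {"translation": [0.001,0.003,0.06],"twist": 0,"gripper": 0}
    - {"translation": [0.001,0.003,0.06],"twist": 0,"gripper": 0}
    - {"translation": [0.001,0.003,0.06],"twist": 0,"gripper": 0}

```text
time: 5.5
eef_pos: [0.4957, 0.2263, 0.2072]
eef_rot: [3.141, 0.001, 0.305]
force: [0.5, 0.7, -1.3]
opening: 0.26
```

```bash
python3 -c "
from look import *
look('6',(.494,.230),(225,190),(130,150))"
```

```text
5.5 [0.49570538 0.22627074 0.20718276] [3.14122999e+00 5.01221543e-04 3.05452031e-01] [ 0.49655679  0.70567836 -1.28466758] 0.25983987112990986
tool dx,dy -0.0005049596733366813 -0.004069489446030974 tip z 0.04518275701029176
```

View pics/side6.png

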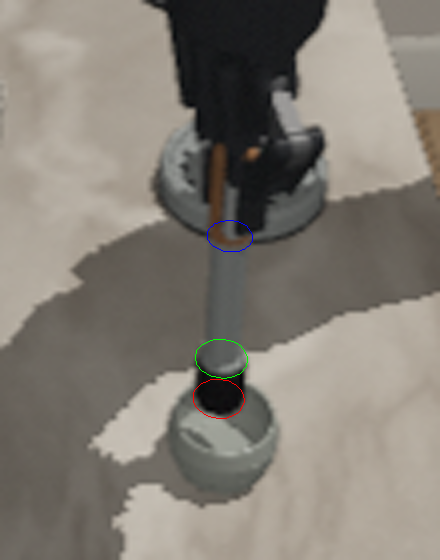

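View pics/top6.png

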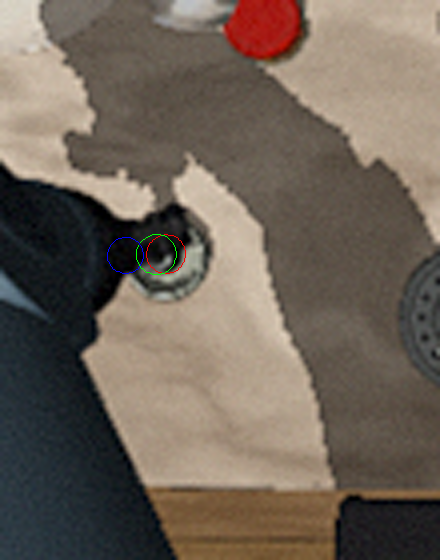

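The head is over the mouth: side head end (220,398), mouth (223,413), offset about 2 mm. I nudge it and dip to a tip height of about 0.014.

>>> arm_command:
  rows:
    - {"translation": [-0.0015,-0.0015,0],"twist": 0,"gripper": 0}
    - {"translation": [-0.0015,-0.0015,0.008],"twist": 0,"gripper": 0}
    - {"translation": [-0.0015,-0.0015,0.016],"twist": 0,"gripper": 0}
    - {"translation": [-0.0015,-0.0015,0.024],"twist": 0,"gripper": 0}
    - {"translation": [-0.0015,-0.0015,0.031],"twist": 0,"gripper": 0}
    - {"translation": [-0.0015,-0.0015,0.031],"twist": 0,"gripper": 0}
    - {"translation": [-0.0015,-0.0015,0.031],"twist": 0,"gripper": 0}
    - {"translation": [-0.0015,-0.0015,0.031],"twist": 0,"gripper": 0}

```text
time: 6.27
eef_pos: [0.4936, 0.2283, 0.1763]
eef_rot: [-3.142, 0.0, 0.307]
force: [0.1, -0.3, -2.0]
opening: 0.249
```

```bash
python3 -c "
from look import *
look('7',(.494,.230),(225,190),(130,150))"
```

```text
6.2667 [0.49364734 0.22834556 0.17625252] [-3.14151227e+00  9.16907816e-05  3.06855831e-01] [ 0.11477436 -0.30138307 -1.96963562] 0.24851161791226656
tool dx,dy 0.0008359310701837856 -0.001470636110302517 tip z 0.014252523583713594
```

View pics/side7.png

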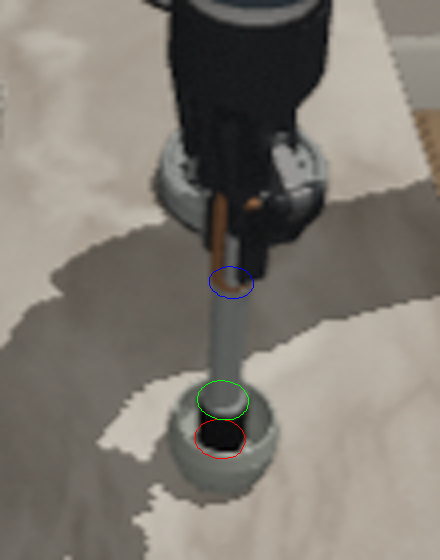

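Dipped: head end at (221,438) inside the mouth, about 22 mm below the rim, no contact force, pot not moved. I raise it straight up.

>>> arm_command:
  rows:
    - {"translation": [0,0,0],"twist": 0,"gripper": 0}
    - {"translation": [0,0,-0.012],"twist": 0,"gripper": 0}
    - {"translation": [0,0,-0.026],"twist": 0,"gripper": 0}
    - {"translation": [0,0,-0.042],"twist": 0,"gripper": 0}
    - {"translation": [0,0,-0.062],"twist": 0,"gripper": 0}
    - {"translation": [0,0,-0.085],"twist": 0,"gripper": 0}
    - {"translation": [0,0,-0.085],"twist": 0,"gripper": 0}
    - {"translation": [0,0,-0.085],"twist": 0,"gripper": 0}

```text
time: 7.03
eef_pos: [0.4944, 0.2287, 0.2632]
eef_rot: [-3.141, -0.004, 0.307]
force: [-0.8, -0.2, -1.5]
opening: 0.26
```

```bash
python3 -c "
from look import *
look('8',(.451,.002),(225,190),(130,150))"
```

```text
7.0333 [0.4944118  0.22872728 0.26321922] [-3.14126749 -0.00364952  0.30673749] [-0.78796039 -0.23931449 -1.49517084] 0.26016421463511324
tool dx,dy -0.10984580647511566 0.20303631228694144 tip z 0.10121921686689392
```

View pics/side8.png

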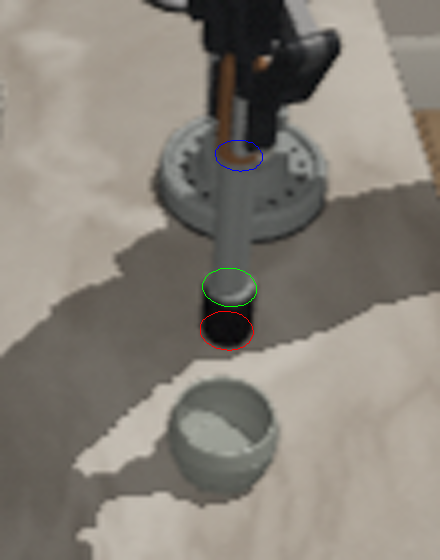

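The pot hasn't moved. Over to the plate.

>>> arm_command:
  rows:
    - {"translation": [-0.01,0.018,0],"twist": 0,"gripper": 0}
    - {"translation": [-0.028,0.052,0],"twist": 0,"gripper": 0}
    - {"translation": [-0.046,0.085,0],"twist": 0,"gripper": 0}
    - {"translation": [-0.064,0.118,0],"twist": 0,"gripper": 0}
    - {"translation": [-0.082,0.152,0],"twist": 0,"gripper": 0}
    - {"translation": [-0.1,0.185,0],"twist": 0,"gripper": 0}
    - {"translation": [-0.11,0.203,0],"twist": 0,"gripper": 0}
    - {"translation": [-0.11,0.203,0],"twist": 0,"gripper": 0}

```text
time: 7.8
eef_pos: [0.448, -0.0041, 0.26]
eef_rot: [3.14, 0.004, 0.299]
force: [-0.1, -0.7, -2.0]
opening: 0.252
```

>>> arm_command:
  rows:
    - {"translation": [0,0,0.01],"twist": 0,"gripper": 0}
    - {"translation": [0,0,0.02],"twist": 0,"gripper": 0}
    - {"translation": [0,0,0.02],"twist": 0,"gripper": 0}
    - {"translation": [0,0,0.02],"twist": 0,"gripper": 0}

```text
time: 8.13
eef_pos: [0.4493, 0.0028, 0.24]
eef_rot: [-3.14, 0.003, 0.309]
force: [0.4, 0.5, -1.4]
opening: 0.253
```

```bash
python3 -c "
from look import *
look('9',(.451,.002),(230,130),(200,160))"
```

```text
8.1333 [0.44928776 0.00283286 0.23998165] [-3.14019032e+00  2.53269153e-03  3.09426540e-01] [ 0.39968261  0.54219743 -1.4013172 ] 0.25320721366394533
tool dx,dy 0.0013773097470838136 0.0013147098878656363 tip z 0.07798164528560736
```

View pics/side9.png

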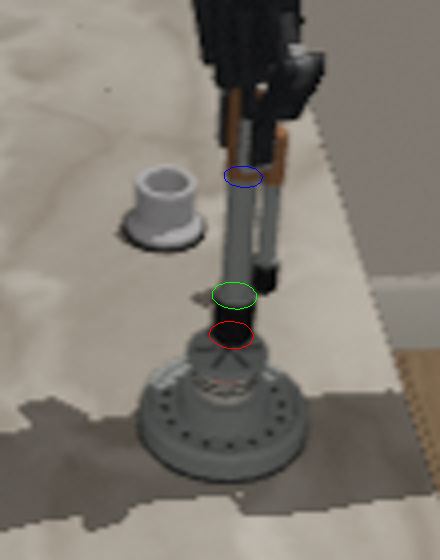

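View pics/top9.png

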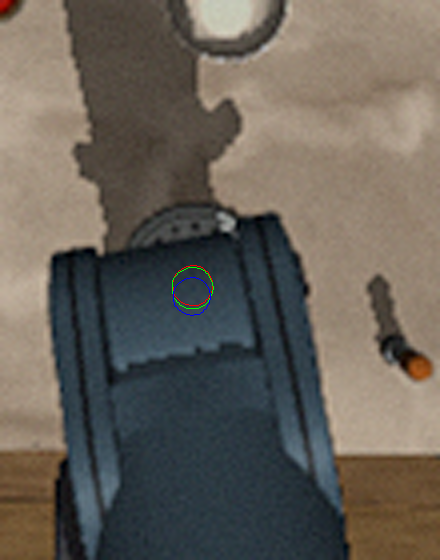

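The head stands about 3 mm towards -x of the plate centre (head (233,335), plate centre (226,350) in the crop), y good. Nudge +x, descend to contact and begin pressing.

>>> arm_command:
  rows:
    - {"translation": [0.003,0.001,0],"twist": 0,"gripper": 0}
    - {"translation": [0.003,0.001,0],"twist": 0,"gripper": 0}
    - {"translation": [0.003,0.001,0.004],"twist": 0,"gripper": 0}
    - {"translation": [0.003,0.001,0.008],"twist": 0,"gripper": 0}
    - {"translation": [0.003,0.001,0.011],"twist": 0,"gripper": 0}
    - {"translation": [0.003,0.001,0.013],"twist": 0,"gripper": 0}
    - {"translation": [0.003,0.001,0.014],"twist": 0,"gripper": 0}
    - {"translation": [0.003,0.001,0.014],"twist": 0,"gripper": 0}

```text
time: 8.9
eef_pos: [0.4531, 0.0014, 0.2271]
eef_rot: [-3.141, 0.0, 0.307]
force: [-1.2, -0.2, 1.6]
opening: 0.255
```

```bash
python3 -c "
from look import *
look('10',(.451,.002),(230,130),(200,160))"
```

```text
8.9 [0.45308822 0.00144064 0.22714651] [-3.14149522e+00  4.46649230e-04  3.06832215e-01] [-1.1778947  -0.18894772  1.64901018] 0.25547152446383475
tool dx,dy -0.0018217392058568194 -0.0011639580054108034 tip z 0.06514650760039009
```

View pics/side10.png

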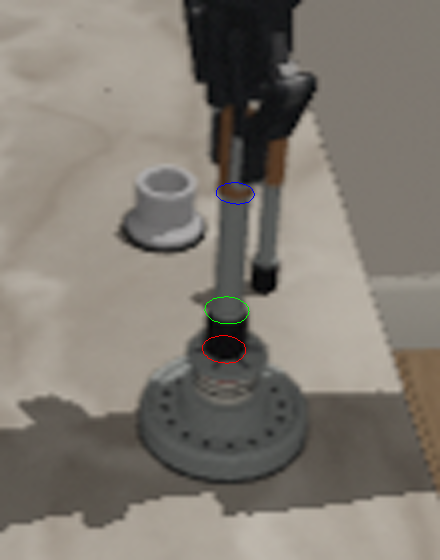

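In contact (about 3 N) and centred: head (225,345) on the plate centre. I press down in stages.

>>> arm_command:
  rows:
    - {"translation": [0,0,0.002],"twist": 0,"gripper": 0}
    - {"translation": [0,0,0.004],"twist": 0,"gripper": 0}
    - {"translation": [0,0,0.006],"twist": 0,"gripper": 0}
    - {"translation": [0,0,0.008],"twist": 0,"gripper": 0}
    - {"translation": [0,0,0.01],"twist": 0,"gripper": 0}
    - {"translation": [0,0,0.01],"twist": 0,"gripper": 0}

```text
time: 9.5
eef_pos: [0.4531, 0.0014, 0.2169]
eef_rot: [-3.142, 0.0, 0.307]
force: [-0.6, 0.2, 2.0]
opening: 0.251
```

```bash
python3 -c "
from look import *
look('11',(.451,.002),(230,130),(200,160))"
```

```text
9.5 [0.45311555 0.0014408  0.2169354 ] [-3.14154632e+00  3.28436060e-04  3.06904224e-01] [-0.57821904  0.22481335  1.9886893 ] 0.25111170484159795
tool dx,dy -0.0018477560392102662 -0.0011721934594093697 tip z 0.054935400397525785
```

View pics/side11.png

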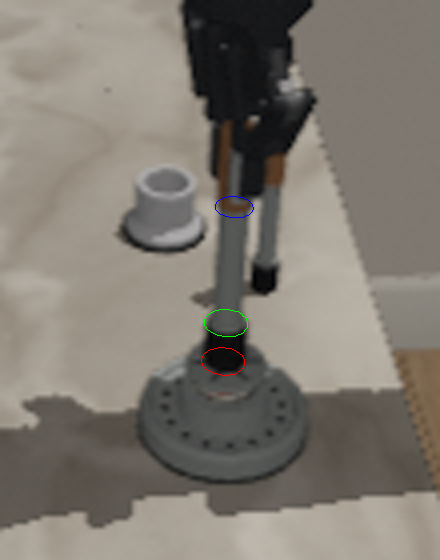

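The plate is following (travel about 11 mm, no slip). I continue to about 20 mm.

>>> arm_command:
  rows:
    - {"translation": [0,0,0.002],"twist": 0,"gripper": 0}
    - {"translation": [0,0,0.004],"twist": 0,"gripper": 0}
    - {"translation": [0,0,0.006],"twist": 0,"gripper": 0}
    - {"translation": [0,0,0.008],"twist": 0,"gripper": 0}
    - {"translation": [0,0,0.009],"twist": 0,"gripper": 0}
    - {"translation": [0,0,0.009],"twist": 0,"gripper": 0}
    - {"translation": [0,0,0.009],"twist": 0,"gripper": 0}

```text
time: 10.18
eef_pos: [0.4532, 0.0015, 0.2082]
eef_rot: [-3.142, -0.0, 0.307]
force: [-1.4, 0.1, 3.4]
opening: 0.252
```

```bash
python3 -c "
from look import *
look('12',(.451,.002),(230,130),(200,160))
im=r.camera('side')[:,:,::-1].copy();draw('side',im,'pics/z12.png',(261,200),(50,50),10,[])"
```

```text
10.1833 [0.45323445 0.00147307 0.20822061] [-3.14156403e+00 -2.00219427e-05  3.06846238e-01] [-1.40651157  0.13977268  3.42876443] 0.2521954707145699
tool dx,dy -0.001970921628021139 -0.0011772395593954432 tip z 0.046220608939767094
```

View pics/side12.png

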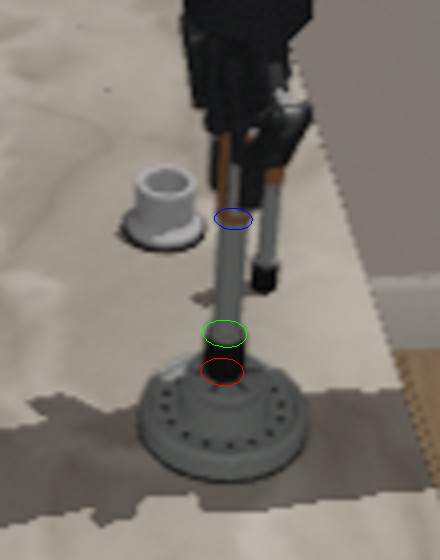

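View pics/z12.png

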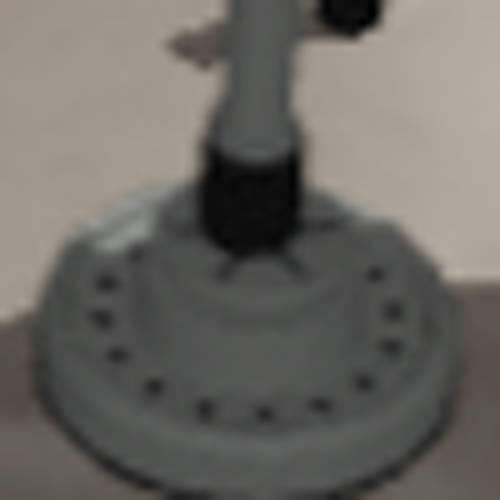

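The plunger and red band have vanished into the collar and the estimated travel is about 19.8 mm. I press another 2 mm to feel for the stop.

>>> arm_command:
  rows:
    - {"translation": [0,0,0.001],"twist": 0,"gripper": 0}
    - {"translation": [0,0,0.0015],"twist": 0,"gripper": 0}
    - {"translation": [0,0,0.002],"twist": 0,"gripper": 0}
    - {"translation": [0,0,0.002],"twist": 0,"gripper": 0}
    - {"translation": [0,0,0.002],"twist": 0,"gripper": 0}

```text
time: 10.75
eef_pos: [0.4534, 0.0015, 0.2064]
eef_rot: [3.142, -0.0, 0.307]
force: [-1.9, 0.2, 5.5]
opening: 0.256
```

>>> arm_command:
  rows:
    - {"translation": [0,0,0],"twist": 0,"gripper": 0}
    - {"translation": [0,0,0],"twist": 0,"gripper": 0}
    - {"translation": [0,0,0],"twist": 0,"gripper": 0}

```text
time: 11.0
eef_pos: [0.4534, 0.0015, 0.2064]
eef_rot: [3.142, -0.0, 0.307]
force: [-2.3, 0.8, 5.1]
opening: 0.253
```

```bash
python3 -c "
from look import *
look('13',(.451,.002),(230,130),(200,160))
im=r.camera('side')[:,:,::-1].copy();draw('side',im,'pics/z13.png',(261,200),(50,50),10,[]);cv2.imwrite('pics/f13.png',im)"
```

```text
11.0 [0.45335317 0.00147186 0.20639871] [ 3.14150420e+00 -2.87673557e-04  3.06787779e-01] [-2.31494881  0.75444508  5.076857  ] 0.2528850811328559
tool dx,dy -0.002083800003990818 -0.0012141318708534382 tip z 0.04439871208522983
```

View pics/side13.png

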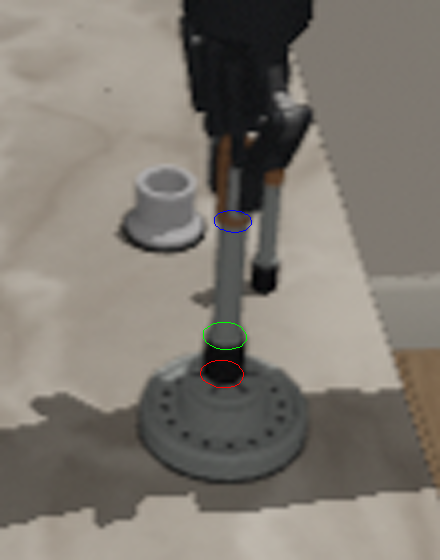

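View pics/f13.png

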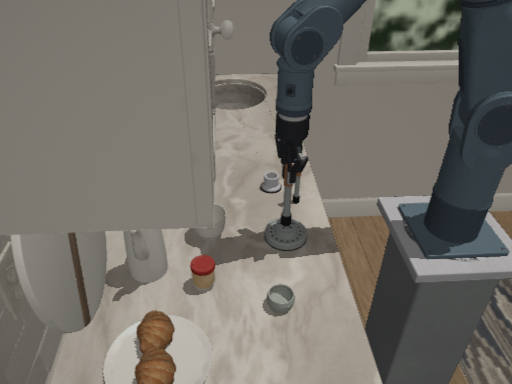

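Force at the plate is about 6.8 N (spring predicts 6.9 N at 21.6 mm), the reading is steady, the red band is in the collar, and the bystanders are in place. I hand in.

```bash
python3 -c "
from plant import r
print(r.hand_in())"
```

```text
the job is handed in; nothing more can be done
None
```

The muddler has been washed as asked. I lifted it straight out of its stand by the handle and dipped its head about 22 mm below the pot rim without contact. Then I pressed it upright on the plate, past all three clicks, and handed in at about 11 s, still gripping it and holding the plate down.

**Last checks:**
- **Plate travel:** about 21.5 mm from the arm position, against 17.5 mm for the third click and 22 mm for the stop. This takes the muddler as not having slipped in the grip, and the pictures showed no slip.
- **Force:** about 7 N on the plate, which matches the spring at that depth. It includes a small sideways force of about 2 N.
- **Red band:** no longer visible above the collar.
- **Grip and posture:** the grip was steady (opening 0.253) and the rod upright.
- **Bystanders:** the pot and honey jar were standing where they were. The teacup looked in place but was partly hidden in the last side view. The glass was not visible there, so I did not check it again; the arm never went near it.

No checks failed. The only disagreement was a 2 to 3 mm scatter between the measured arm position and the camera pictures after each fast move, which I corrected from the pictures.

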